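Change over the dryer blowers at the isolators

TASK

Change over the two blower isolators: turn the red lever of the running one (the one with no plate on its hook) all the way to off. Then lift the blue lockout plate off the hook of the standby isolator, hang it properly on the hook of the one you have just switched off and let go, and last turn the standby isolator's lever all the way to on. Leave everything else on the bench where it stands.

Things in the scene. Friction and masses are not known exactly. Their poses are not given: they have to be found in the camera images.
- standby: fixed grey bench isolator, box 120 (x) x 130 (y) x 100 mm high, yellow top; the one that starts off, with the lockout plate on its hook. Origin: centre of its underside, on the table, under the lever's pivot (axis vertical). Off: red lever points 80 degrees anticlockwise (from above) of the box's +x. On: lever points along +x, over the hook on the box's +x side
- running: fixed grey bench isolator, box 120 (x) x 130 (y) x 100 mm high, yellow top; the one that starts on, with an empty hook. Origin: centre of its underside, on the table, under the lever's pivot (axis vertical). Off: red lever points 80 degrees anticlockwise (from above) of the box's +x. On: lever points along +x, over the hook on the box's +x side
- standby_lever (a joint): lever angle of the standby isolator (rad): 0 = off, grows clockwise seen from above to 1.4 = on (both ends are stops; an over-centre spring of about 0.15 N m snaps it to the nearer end)
- running_lever (a joint): lever angle of the running isolator (rad): 0 = off, grows clockwise seen from above to 1.4 = on (both ends are stops; an over-centre spring of about 0.15 N m snaps it to the nearer end)
- standby_grip (a point): grip point in the red lever of the standby isolator: 65 mm from the pivot axis, 134 mm above the table; the x axis points outward along the lever, z up. The lever bar is 20 mm wide, reaches from 20 mm behind the pivot to 95 mm in front, and spans 115 to 145 mm above the table, clear of the box top (100 mm)
- running_grip (a point): grip point in the red lever of the running isolator: 65 mm from the pivot axis, 134 mm above the table; the x axis points outward along the lever, z up. The lever bar is 20 mm wide, reaches from 20 mm behind the pivot to 95 mm in front, and spans 115 to 145 mm above the table, clear of the box top (100 mm)
- standby_hook (a point): hook of the standby isolator: middle of the bar's upper face, 78 mm from the box's origin along its +x and 95 mm above the table. x axis = outward, along the bar. A flat steel bar 16 mm wide, 6 mm thick, sticking 42 mm straight out of the box side, with an upturned lip at its outer end (18 to 24 mm outward of this point) that rises 12 mm above the bar
- running_hook (a point): hook of the running isolator: middle of the bar's upper face, 78 mm from the box's origin along its +x and 95 mm above the table. x axis = outward, along the bar. A flat steel bar 16 mm wide, 6 mm thick, sticking 42 mm straight out of the box side, with an upturned lip at its outer end (18 to 24 mm outward of this point) that rises 12 mm above the bar
- plate: blue 0.2 kg lockout plate, white stripes, 10 mm thick (x), hanging upright (z up). Origin: middle of its slot's upper edge, which rests on the hook bar. Slot 36 mm wide (y), 34 mm high; below it a panel 90 mm wide, down to 79 mm below the origin; above it a 60 mm wide, 12 mm high cross-piece, then a 36 mm wide tab up to 65 mm above the origin. The tab stands in the way of the lever
- plate_tab (a point): grip point in the plate's tab, 43 mm above the plate's origin; same axes as the plate
- mould_a: open yellow mould, 70 x 70 x 50 mm high; bystander; origin: centre of its underside
- mould_b: open yellow mould, 70 x 70 x 50 mm high; bystander; origin: centre of its underside
- mould_c: open yellow mould, 70 x 70 x 50 mm high; bystander; origin: centre of its underside
- bottle: white bottle with green label and orange cap, 60 mm diameter, 150 mm high; bystander; origin: centre of its underside
- tin: metal can with red label, 64 mm diameter, 110 mm high; bystander; origin: centre of its underside
- brush: flat dusting brush lying along its x, 180 mm long; bystander; origin: middle of its length, at the table
- jar: amber glass jar with white lid, 64 mm diameter, 90 mm high; bystander; origin: centre of its underside
Things that resemble listed ones, but are neither listed nor needed, are in the scene too. Of the things that look like the plate, the middle-sized one is meant.

How it is judged:
By the outcome, as a careful person would: the job done as asked, in the order asked, and still so for the second after the job is handed in, with the robot touching nothing.
It also fails if it takes over 72 s, if anything falls off the work surface, if the arm or the gripper's body presses on something with over 40 N, if the wrist force passes 120 N, or if a joint passes its speed limit or range.

ROBOT

A 7-joint arm with a two-finger parallel gripper is mounted at the origin on the work surface. World frame = base frame: x ahead of the robot, y to its left, z up, the work surface at z = 0. Lengths are in m, angles in rad, forces in N, time in s.
With the tool pointing down it reaches from about 0.4 to 0.875 m from the base axis. Payload 6.5 kg.
Tool frame: the origin (TCP) lies at the very end of the fingers, on their centre line; the grasp point (between the pads) lies 19 mm behind it; z points along the fingers, y is the direction in which the jaws open and shut (so a half turn about z gives the same grasp; the last joint's range is limited). The gripper opens to 85 mm and grips with 20 to 120 N. Pads are 22 mm wide; open, the fingers measure 114 mm over their backs; the gripper's body (76 mm by 85 mm) begins 54 mm behind the grasp point. The pads swing forward as they close: fully open they stand 13 mm farther back than shut.
Start: joints at [1.079, 0.536, -0.004, 1.538, 0.003, 1.067, -0.071], TCP at [0.268, -0.592, 0.196] pointing down, gripper open.
Joint ranges: [-2.7, 2.7], [-0.37, 2.16], [-1.27, 1.26], [0.24, 2.4], [-1.31, 4.45], [0.19, 1.91], [-2.76, 2.76]. Speed limits (rad/s): [2.39, 2.39, 3.14, 3.14, 3.14, 3.14, 3.14].

INTERFACE

Orientations are given as a rotation vector (axis times angle).
In Python, from station import bot, grab_frame, camera_params gives the robot as it stands.
- The arm moves only by the shell command python3 -m inch 'ROWS'. ROWS is JSON, a list of rows, each a list of 3 entries, a list of its own where there are three numbers: the shift along the tool's x, y, z in cm, then the turn about the tool's z in rad, then the opening, from 0 (shut) to 1 (fully open). A call has 1 to 8 rows; each row shifts and turns the commanded pose from where the row before left it, along the tool's axes as they then stand; what a row does not reach is not made up. A row lasts 1/8 s, in which the tool goes at most 62.5 mm and 10.7 degrees, less where a joint would pass 70% of its speed; a pose out of reach is approached as far as the arm can. A call with a gripper value outside its range is refused whole. The fingers move at their own pace and stop on an object; the grip force is fixed at half the most. Time passes only in rows, so rows that do not move let the fingers close. It gives the time, the measured TCP pose, the force and the opening at its end, in the units of the state.
- bot.sense(): the state, without advancing time (a new reading comes with each control period).
- grab_frame(name): name is "scene" or "side" or "wrist"; returns the picture (480x640x3 uint8, red, green, blue); there is no depth.
- camera_params(name): a dict with "camera_matrix" (3x3 intrinsics, pixels), "rvec" (rotation vector, rad) and "tvec" (3), from world to camera coordinates, as OpenCV has them; the wrist camera has in their place "mount" (4x4, takes a point from camera to tool coordinates, whose origin is the TCP and whose axes are the flange's). Camera axes: x right, y down, z forward; pixel columns grow to the right and rows downward; lengths in m; the calibration is good to about 2 mm. A picture is of the moment at which its call begins: read the wrist's pose just before it. camera_params takes no time and is no camera call.
- bot.finish_job(): hands the job in, once; it reports no verdict.
The state is a dict: "time_s": time; "joint_pos": joint angles; "joint_velocities": joint speeds; "tau": joint torques, N m; "tool_pos": TCP position; "eef_rot": TCP orientation; "force": force on the tool from outside, world axes, zero at the start; "ft_torque": the same for the moment, N m; "gripper_width": finger opening in m.
Only numpy, scipy, OpenCV 4.12 (cv2) and the standard library are available. Lean on these libraries where they do the work, as an engineer would, in place of code of your own. Each camera call takes 0.05 s, during which the arm holds its last target.

## Working session

There is one attempt and no reset: what is moved stays moved. The work goes in short steps, Python scripts to look and compute and a shell command to move; the robot and the scene stay as the last step left them, time stands still between calls to the robot, and variables do not carry over. Pictures are saved under pics/ and viewed, and the job is handed in when it is done.

```bash
ls; mkdir -p pics; python3 - <<'E'
from station import bot, grab_frame, camera_params
import cv2
print(bot.sense())
for n in ["scene","side","wrist"]:
    p=camera_params(n); print(n,p)
    f=grab_frame(n); cv2.imwrite(f"pics/{n}0.png",f[:,:,::-1])
E
```

```text
pics
{'time_s': 0.0, 'joint_pos': array([ 1.07881454,  0.53720028, -0.00447996,  1.53885689,  0.00258451,
        1.06730577, -0.07125079]), 'joint_velocities': array([-1.15648120e-03, -5.74327383e-05, -3.17878778e-04,  1.26392542e-03,
       -8.87260353e-04, -2.86739624e-04,  1.46662284e-03]), 'tau': array([ 8.98741348e-08, -5.83422017e+01,  1.04857117e+00, -2.59107757e+01,
        1.22852036e-02,  9.55202297e-03,  6.78563936e-06]), 'tool_pos': array([ 0.26819199, -0.59132931,  0.19469698]), 'eef_rot': array([-3.06898837e+00, -6.63491562e-01,  7.29945727e-04]), 'force': array([ 1.02580116,  0.56288888, -0.60254029]), 'ft_torque': array([-0.0341661 , -0.05591021, -0.03672088]), 'gripper_width': 0.08513070890008591}
scene {'camera_matrix': array([[475.71995706,   0.        , 320.38959338],
       [  0.        , 475.71995706, 244.93167029],
       [  0.        ,   0.        ,   1.        ]]), 'rvec': array([ 2.00195165,  1.7021793 , -0.55442864]), 'tvec': array([-0.08445006, -0.42090251,  1.53298049])}
side {'camera_matrix': array([[512.99130779,   0.        , 320.03043374],
       [  0.        , 512.99130779, 236.93442076],
       [  0.        ,   0.        ,   1.        ]]), 'rvec': array([ 0.9994816 , -2.34763938,  1.11230808]), 'tvec': array([0.4211062 , 0.33794651, 1.02665246])}
wrist {'camera_matrix': array([[407.03484191,   0.        , 318.6785415 ],
       [  0.        , 407.03484191, 250.37276378],
       [  0.        ,   0.        ,   1.        ]]), 'mount': array([[ 1.11135987e-03, -9.59360171e-01, -2.82182259e-01,
         7.26703551e-02],
       [ 9.99999361e-01,  1.00747044e-03,  5.13257452e-04,
         7.32302341e-05],
       [-2.08108471e-04, -2.82182649e-01,  9.59360677e-01,
        -1.78692904e-01],
       [ 0.00000000e+00,  0.00000000e+00,  0.00000000e+00,
         1.00000000e+00]])}
```

View pics/scene0.png

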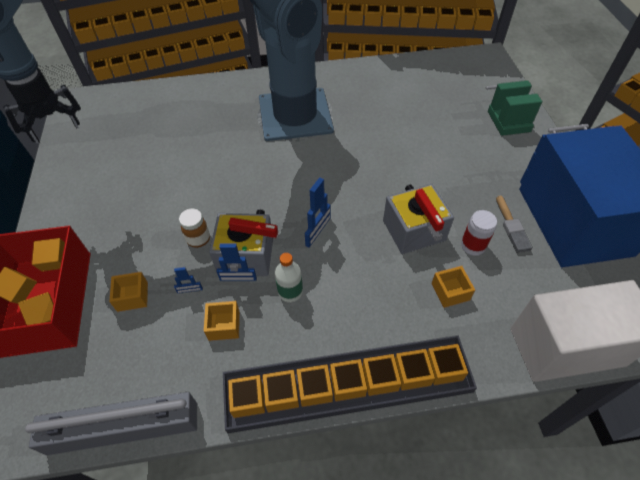

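View pics/side0.png

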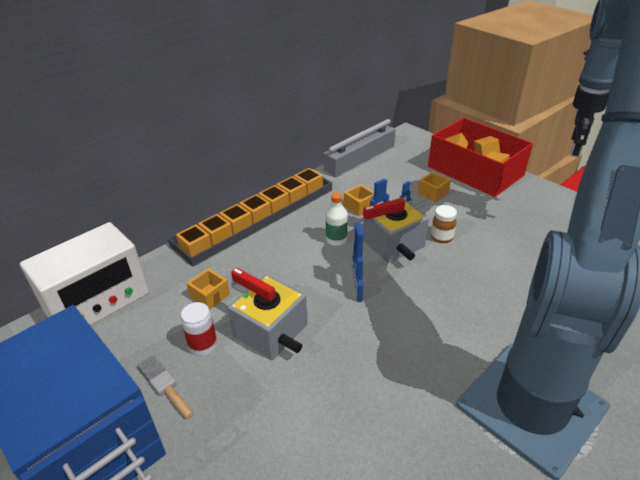

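View pics/wrist0.png

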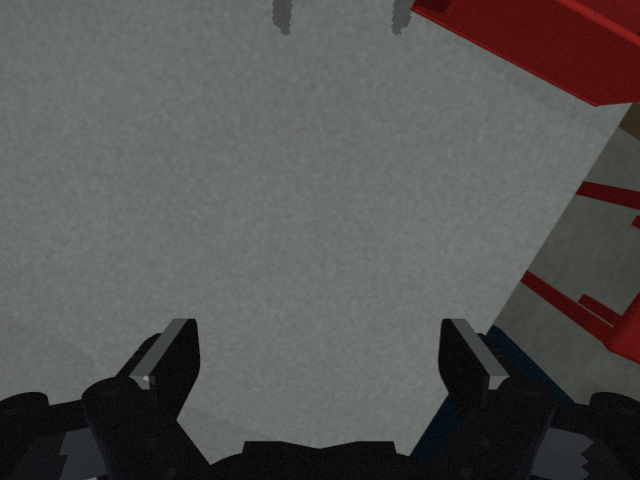

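```bash
python3 - <<'E'
import cv2
a=cv2.imread("pics/scene0.png")
cv2.imwrite("pics/c1.png",cv2.resize(a[170:330,150:350],None,fx=4,fy=4,interpolation=cv2.INTER_CUBIC)[:600])
cv2.imwrite("pics/c2.png",cv2.resize(a[160:310,370:550],None,fx=4,fy=4,interpolation=cv2.INTER_CUBIC))
a=cv2.imread("pics/side0.png")
cv2.imwrite("pics/c3.png",cv2.resize(a[170:310,320:470],None,fx=4,fy=4,interpolation=cv2.INTER_CUBIC))
cv2.imwrite("pics/c4.png",cv2.resize(a[240:380,170:330],None,fx=4,fy=4,interpolation=cv2.INTER_CUBIC))
E
```

```text
(no output)
```

View pics/c1.png

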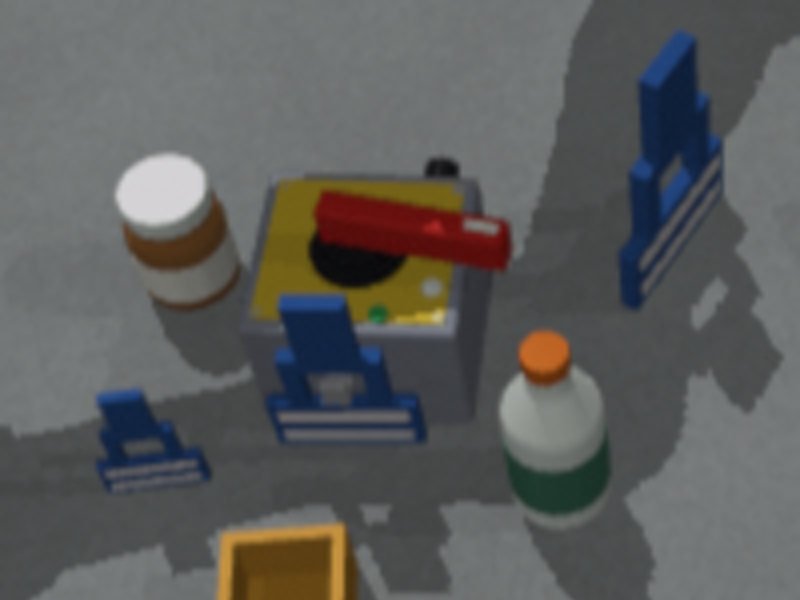

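View pics/c2.png

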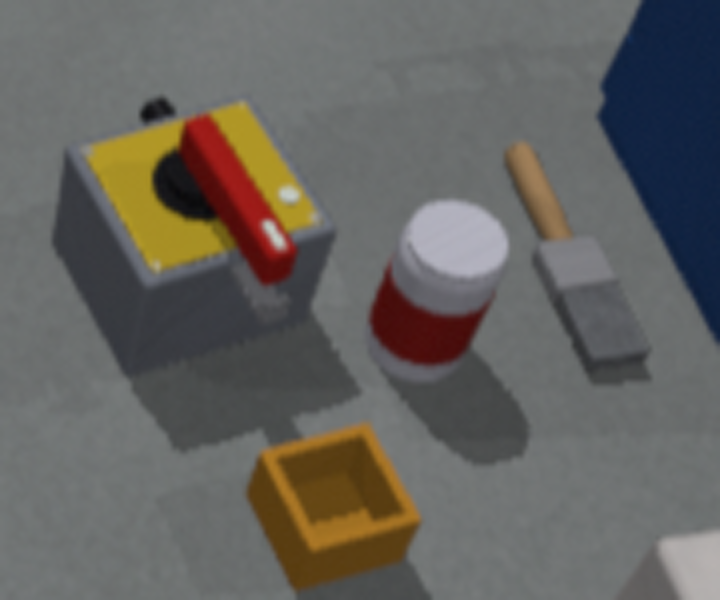

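View pics/c3.png

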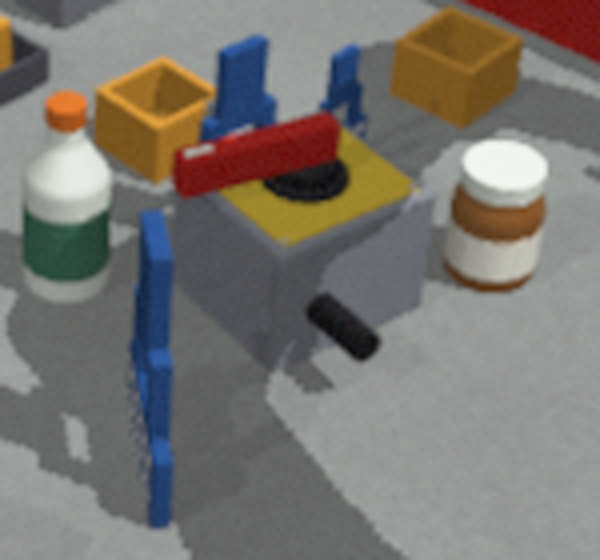

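View pics/c4.png

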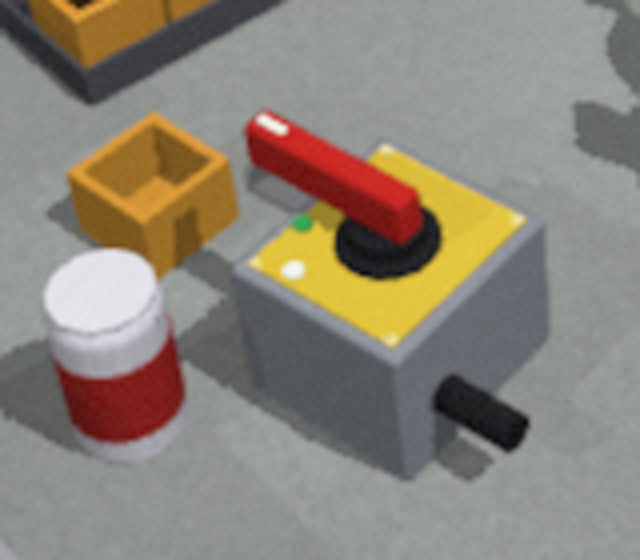

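```bash
cat > h.py <<'E'
import numpy as np, cv2
from scipy.optimize import least_squares
from scipy.spatial.transform import Rotation as R
from station import bot, grab_frame, camera_params
def proj(n,P):
    p=camera_params(n); return cv2.projectPoints(np.array(P,float).reshape(-1,3),p["rvec"],p["tvec"],p["camera_matrix"],None)[0][:,0]
def wcam(s):
    p=camera_params("wrist"); T=np.eye(4); T[:3,:3]=R.from_rotvec(s["eef_rot"]).as_matrix(); T[:3,3]=s["tool_pos"]
    return T@p["mount"],p["camera_matrix"]
def wproj(s,P):
    T,K=wcam(s); Q=(np.linalg.inv(T)@np.c_[np.array(P,float).reshape(-1,3),np.ones(len(P))].T)[:3]
    q=K@Q; return (q[:2]/q[2]).T
def wray(s,uv,z):
    T,K=wcam(s); d=T[:3,:3]@np.linalg.inv(K)@[uv[0],uv[1],1]; o=T[:3,3]; return o+d*(z-o[2])/d[2]
def ray(n,uv,z):
    p=camera_params(n); Rm=cv2.Rodrigues(p["rvec"])[0]; o=-Rm.T@p["tvec"]; d=Rm.T@np.linalg.inv(p["camera_matrix"])@[uv[0],uv[1],1]; return o+d*(z-o[2])/d[2]
def loc(pose,P):
    x,y,a=pose; P=np.array(P,float); c,s=np.cos(a),np.sin(a)
    return np.c_[x+c*P[:,0]-s*P[:,1],y+s*P[:,0]+c*P[:,1],P[:,2]]
E
python3 - <<'E'
from h import *
def o(off,l): return [(off[0]+u/4,off[1]+v/4) for u,v in l]
# c1 standby back-left(img), back-right, front-left, front-right
for nm,n,pts in [("stand","scene",o((150,170),[(272,178),(478,180),(243,330),(458,333)])),("run","scene",o((370,160),[(68,150),(245,100),(150,280),(333,230)])),
 ("stand","side",o((320,170),[(285,245),(432,195)])),("run","side",o((170,240),[(380,142),(545,222),(400,360),(238,268)]))]:
    print(nm,n); 
    for p in pts: print(p,ray(n,p,.1)[:2].round(4))
print(camera_params("scene")["tvec"], [(-cv2.Rodrigues(camera_params(n)["rvec"])[0].T@camera_params(n)["tvec"]).round(3) for n in("scene","side")])
E
```

```text
stand scene
(218.0, 214.5) [ 0.4606 -0.241 ]
(269.5, 215.0) [ 0.4834 -0.1162]
(210.75, 252.5) [ 0.5718 -0.2615]
(264.5, 253.25) [ 0.5945 -0.1385]
run scene
(387.0, 197.5) [0.4766 0.1804]
(431.25, 185.0) [0.4545 0.3016]
(407.5, 230.0) [0.5841 0.2044]
(453.25, 217.5) [0.5657 0.3234]
stand side
(391.25, 231.25) [ 0.4849 -0.1319]
(428.0, 218.75) [ 0.4517 -0.241 ]
run side
(265.0, 275.5) [0.5822 0.2026]
(306.25, 295.5) [0.4671 0.1777]
(270.0, 330.0) [0.4457 0.2984]
(229.5, 307.0) [0.558  0.3205]
[-0.08445006 -0.42090251  1.53298049] [array([ 1.228, -0.096,  1.009]), array([-0.149,  0.698,  0.915])]
```

```bash
python3 - <<'E'
from h import *
for nm,uv,z in [("mould front corners",(206,303),.05),("",(238,303),.05),("",(206,338),.0),("bottlebase",(290,298),0),("bottletop",(287,258),.15),("tin top",(482,222),.11),("bigplate top",(321,181),.2),("bigplate bot",(308,245),0),("bigplate bot2",(331,210),0),("smallplate top",(183,270),.1),("mouldB back",(434,273),.05),("",(462,267),.05)]:
    print(nm,ray("scene",uv,z).round(3))
for nm,p in [("s",(.527,-.189,-.18)),("r",(.5165,.2515,.21))]:
    hk=loc(p,[(.078,0,.095),(.065,0,.134),(.065*np.cos(1.396),.065*np.sin(1.396),.134),(.14,0,.095),(0.078,0,.160)])
    print(nm,hk.round(3).tolist(),proj("scene",hk).round(0).tolist(),proj("side",hk).round(0).tolist())
s=bot.sense(); print(s['time_s'],R.from_rotvec(s['eef_rot']).as_matrix().round(3))
E
```

```text
mould front corners [ 0.675 -0.285  0.05 ]
 [ 0.686 -0.213  0.05 ]
 [ 0.737 -0.296  0.   ]
bottlebase [ 0.665 -0.094  0.   ]
bottletop [ 0.65  -0.089  0.15 ]
tin top [0.597 0.382 0.11 ]
bigplate top [0.485 0.013 0.2  ]
bigplate bot [ 0.518 -0.029  0.   ]
bigplate bot2 [0.412 0.05  0.   ]
smallplate top [ 0.61  -0.325  0.1  ]
mouldB back [0.682 0.249 0.05 ]
 [0.677 0.32  0.05 ]
s [[0.604, -0.203, 0.095], [0.591, -0.201, 0.134], [0.55, -0.128, 0.134], [0.665, -0.214, 0.095], [0.604, -0.203, 0.16]] [[237.0, 262.0], [235.0, 247.0], [266.0, 228.0], [234.0, 285.0], [233.0, 245.0]] [[375.0, 203.0], [379.0, 193.0], [372.0, 211.0], [362.0, 192.0], [376.0, 183.0]]
r [[0.593, 0.268, 0.095], [0.58, 0.265, 0.134], [0.514, 0.316, 0.134], [0.653, 0.281, 0.095], [0.593, 0.268, 0.16]] [[434.0, 231.0], [434.0, 216.0], [447.0, 193.0], [447.0, 250.0], [439.0, 213.0]] [[240.0, 289.0], [242.0, 278.0], [241.0, 306.0], [220.0, 278.0], [236.0, 267.0]]
0.15 [[ 0.911  0.413 -0.001]
 [ 0.413 -0.911  0.001]
 [-0.    -0.001 -1.   ]]
```

```bash
python3 -m inch '[[[5,-2.9,-1.3],0,1],[[5,-2.9,-1.3],0,1],[[5,-2.9,-1.3],0,1],[[5,-2.9,-1.3],0,1],[[5,-2.9,-1.3],0,1],[[5,-2.9,-1.3],0,1],[[5,-2.9,-1.3],0,1],[[4,-2.3,-1.3],0,1]]' && python3 -m inch '[[[0,0,0],0.18,1],[[0,0,0],0.18,1],[[0,0,0],0.18,1],[[0,0,0],0,1],[[0,0,0],0,1]]'; python3 - <<'E'
from h import *
s=bot.sense(); np.save("s1.npy",s,allow_pickle=True); f=grab_frame("wrist"); cv2.imwrite("pics/w1.png",f[:,:,::-1])
p=(.527,-.189,-.18); print(s['tool_pos'],wproj(s,loc(p,[(.078,0,.095),(.078,0,.160),(0,0,.1),(.06,.065,.1),(.06,-.065,.1),(-.06,.065,.1),(-.06,-.065,.1)])).round(0).tolist())
E
```

```text
time_s: 1.15
tool_pos: [0.5314, -0.2224, 0.2999]
eef_rot: [-3.07, -0.667, -0.0]
force: [0.5, -0.4, -0.5]
gripper_width: 0.0853
time_s: 1.78
tool_pos: [0.5302, -0.225, 0.2994]
eef_rot: [-3.137, 0.174, 0.0]
force: [0.2, -0.6, 0.3]
gripper_width: 0.0857
[ 0.53019838 -0.22497275  0.29944846] [[286.0, 133.0], [279.0, 133.0], [282.0, 218.0], [213.0, 148.0], [356.0, 159.0], [213.0, 273.0], [344.0, 282.0]]
```

View pics/w1.png

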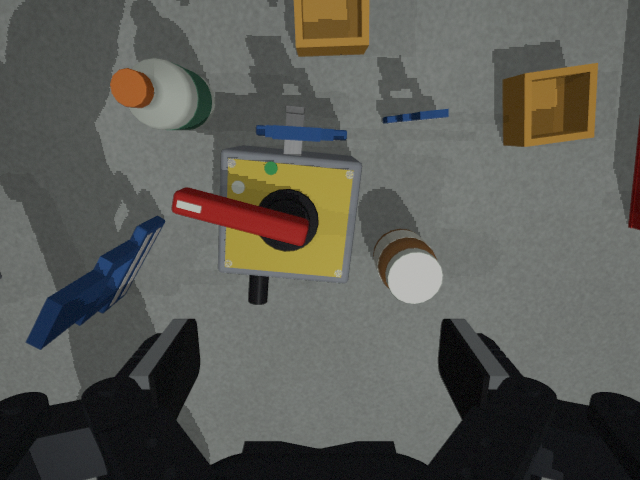

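```bash
python3 - <<'E'
import cv2
a=cv2.imread("pics/w1.png")
cv2.imwrite("pics/w1c.png",cv2.resize(a[90:300,170:400],None,fx=2.8,fy=2.8,interpolation=cv2.INTER_CUBIC))
E
```

```text
(no output)
```

View pics/w1c.png

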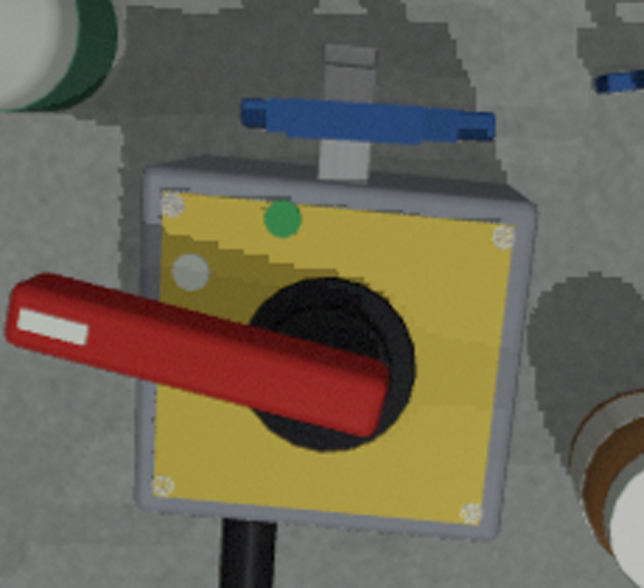

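```bash
python3 - <<'E'
from h import *
s=np.load("s1.npy",allow_pickle=True).item()
o=lambda l:np.array([(170+u/2.8,90+v/2.8) for u,v in l])
C=[(.06,.065,.1),(.06,-.065,.1),(-.06,.065,.1),(-.06,-.065,.1)]
m=o([(147,168),(536,204),(137,510),(496,540)])
f=least_squares(lambda p:(wproj(s,loc(p,C))-m).ravel(),(.527,-.189,-.18)); p=f.x; print(p,f.fun.round(1))
f2=least_squares(lambda p:(wproj(s,loc(p,C+[(.102,0,.107)]))-np.r_[m,o([(350,55)])]).ravel(),(.527,-.189,-.18)); print(f2.x,f2.fun.round(1))
P=loc(p,[(.102,0,.107),(.078,0,.095)]);print(P,wproj(s,P))
# plate tab/crosspiece: panel ends ; tab top centre approx crop (367,121)
for uv,z in [((367,105),.16),((380,140),.16),((243,112),.05),((494,125),.05)]:
    q=wray(s,o([uv])[0],z); d=q-[p[0],p[1],0]; c,sn=np.cos(p[2]),np.sin(p[2]); print(uv,q.round(4),"local",(c*d[0]+sn*d[1]).round(4),(-sn*d[0]+c*d[1]).round(4))
E
```

```text
[ 0.52490845 -0.19447764 -0.20111894] [-2.1 -1.5  2.1 -0.9 -1.4  1.3  1.5  1.9]
[ 0.52414112 -0.19431114 -0.20122817] [-2.2 -0.6  1.9 -0.  -1.5  2.1  1.4  2.7  0.2 -2.8]
[[ 0.6248525  -0.21485375  0.107     ]
 [ 0.60133625 -0.21005937  0.095     ]] [[295.31529121 105.90741596]
 [294.05006505 134.64418104]]
(367, 105) [ 0.6061 -0.2198  0.16  ] local 0.0846 -0.0086
(380, 140) [ 0.5967 -0.2222  0.16  ] local 0.0759 -0.0128
(243, 112) [ 0.6098 -0.1706  0.05  ] local 0.0784 0.0403
(494, 125) [ 0.5954 -0.2601  0.05  ] local 0.0822 -0.0502
```

```bash
python3 -m inch '[[[-0.7,-5.5,0],0,1],[[-0.7,-5.5,0],0,1],[[-0.7,-5.5,0],0,1],[[-0.7,-5.5,0],0,1],[[-0.7,-5.5,0],0,1],[[-0.7,-5.5,0],0,1],[[-0.7,-5.5,0],0,1],[[-0.7,-5.5,0],0,1]]' && python3 -m inch '[[[0,0,0],-0.16,0],[[0,0,0],-0.16,0],[[0,0,0],0,0],[[0,0,0],0,0]]'; python3 - <<'E'
from h import *
s=bot.sense(); np.save("s2.npy",s,allow_pickle=True); f=grab_frame("wrist"); cv2.imwrite("pics/w2.png",f[:,:,::-1])
p=(.5165,.2515,.21); print(s['tool_pos'],wproj(s,loc(p,[(.078,0,.095),(.078,0,.160),(0,0,.1),(.06,.065,.1),(.06,-.065,.1),(-.06,.065,.1),(-.06,-.065,.1)])).round(0).tolist())
cv2.imwrite("pics/w2c.png",cv2.resize(f[90:300,170:420,::-1],None,fx=2.8,fy=2.8,interpolation=cv2.INTER_CUBIC))
E
```

```text
time_s: 2.82
tool_pos: [0.5248, 0.22, 0.2998]
eef_rot: [-3.136, 0.177, -0.001]
force: [1.3, 0.0, -0.8]
gripper_width: 0.0858
time_s: 3.32
tool_pos: [0.5249, 0.2182, 0.2996]
eef_rot: [-3.125, -0.318, 0.0]
force: [1.0, -0.5, -0.4]
gripper_width: 0.0122
[0.52486662 0.21820127 0.29958436] [[280.0, 126.0], [272.0, 125.0], [282.0, 213.0], [208.0, 147.0], [352.0, 147.0], [218.0, 273.0], [350.0, 272.0]]
```

View pics/w2.png

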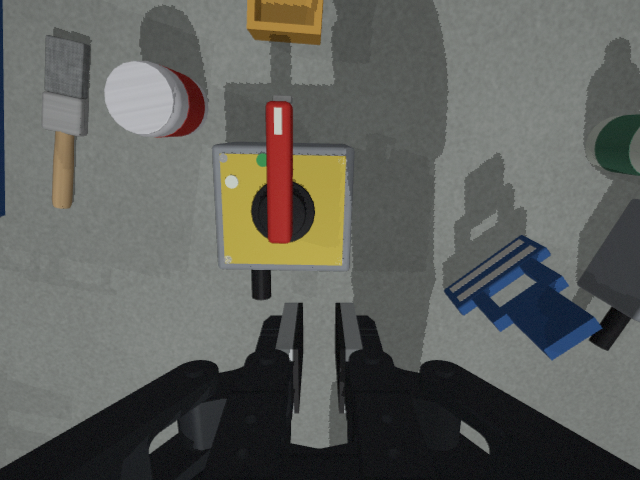

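View pics/w2c.png

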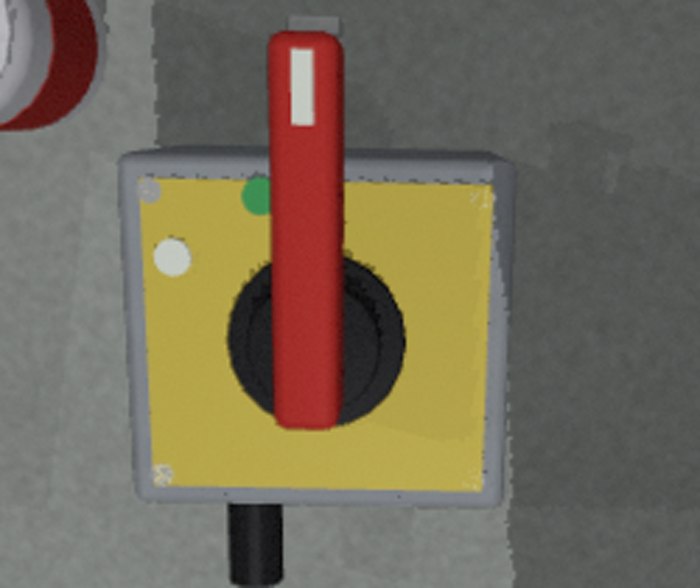

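```bash
cat > p.py <<'E'
S=(.5246,-.1945,-.201)
E
python3 - <<'E'
from h import *
s=np.load("s2.npy",allow_pickle=True).item()
o=lambda l:np.array([(170+u/2.8,90+v/2.8) for u,v in l])
C=[(.06,.065,.1),(.06,-.065,.1),(-.06,.065,.1),(-.06,-.065,.1)]
m=o([(122,158),(512,163),(137,502),(500,505)])
f=least_squares(lambda p:(wproj(s,loc(p,C))-m).ravel(),(.527,.25,.2)); p=f.x; print(p,f.fun.round(1))
P=loc(p,[(.102,0,.107),(.095,0,.145),(.065,0,.134)]);print(P,(wproj(s,P)-[170,90])*2.8)
# push start: beside lever on box -y side
P=loc(p,[(.065,-.035,.12),(.065,-.0,.12)]);print(P)
open("p.py","a").write(f"RU={tuple(p)}\n")
print(R.from_rotvec(s['eef_rot']).as_matrix().round(3))
E
```

```text
[0.51767039 0.250495   0.18906445] [-2.9 -1.7  2.2 -1.2 -0.9  1.5  1.6  2.3]
[[0.6178528  0.26966489 0.107     ]
 [0.61097753 0.26834931 0.145     ]
 [0.58151212 0.26271111 0.134     ]] [[313.01821383  15.46228153]
 [301.27813136  31.16448067]
 [306.3053905  143.03460658]]
[[0.58809002 0.22833479 0.12      ]
 [0.58151212 0.26271111 0.12      ]]
[[ 0.979  0.202 -0.   ]
 [ 0.202 -0.979  0.   ]
 [-0.    -0.    -1.   ]]
```

```bash
python3 -m inch '[[[3.2,0.9,2],0,0],[[3.2,0.8,3.5],0,0],[[0,0,5],0,0],[[0,0,5],0,0],[[0,0,2.3],0,0],[[0,0,0],0,0]]'; cat >> h.py <<'E'
def tol(pose,s=None):
    s=s or bot.sense(); d=s["tool_pos"][:2]-np.array(pose[:2]); c,k=np.cos(pose[2]),np.sin(pose[2])
    M=R.from_rotvec(s["eef_rot"]).as_matrix(); return (c*d[0]+k*d[1],-k*d[0]+c*d[1],s["tool_pos"][2],np.arctan2(M[1,0],M[0,0])-pose[2])
E
python3 - <<'E'
from h import *; from p import *
print(np.round(tol(RU),4))
for n in ["wrist","side"]:
    f=grab_frame(n); cv2.imwrite(f"pics/{n}3.png",f[:,:,::-1])
E
```

```text
time_s: 4.12
tool_pos: [0.5895, 0.2141, 0.1197]
eef_rot: [3.124, 0.321, -0.006]
force: [-0.2, -0.2, 1.0]
gripper_width: 0.0Traceback (most recent call last):
  File "<stdin>", line 1, in <module>
  File "p.py", line 2, in <module>
    RU=(np.float64(0.517670387478808), np.float64(0.25049500109247197), np.float64(0.1890644511269539))
        ^^
NameError: name 'np' is not defined
```

```bash
echo 'S=(.5246,-.1945,-.201)
RU=(.5177,.2505,.189)' > p.py
python3 - <<'E'
from h import *; from p import *
print(np.round(tol(RU),4))
for n in ["wrist","side"]:
    f=grab_frame(n); cv2.imwrite(f"pics/{n}3.png",f[:,:,::-1])
E
```

```text
[ 0.0637 -0.0492  0.1197  0.0157]
```

View pics/wrist3.png

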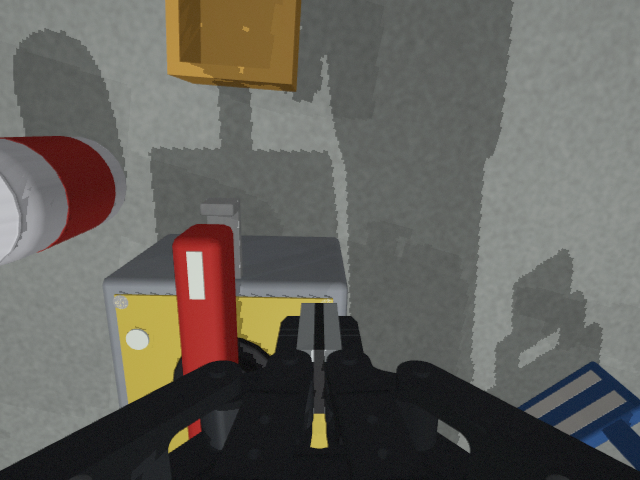

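View pics/side3.png

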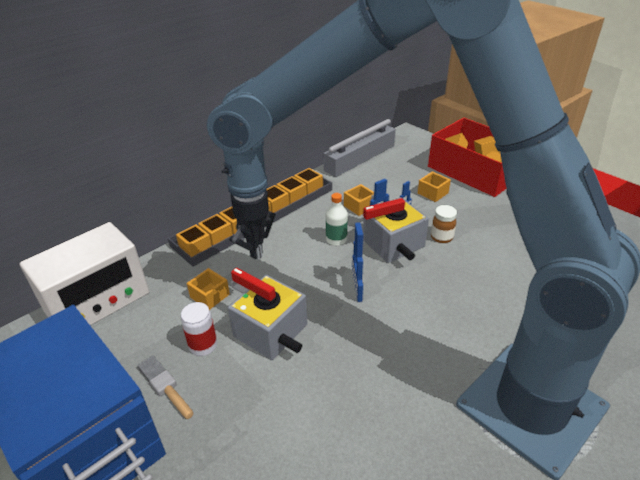

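```bash
python3 -m inch '[[[0,-2,0],0,0],[[0,-1.5,0],0,0],[[0,-1.5,0],0,0],[[-0.2,-1.5,0],0,0],[[-0.4,-1.5,0],0,0],[[-0.8,-1.2,0],0,0],[[-1,-0.8,0],0,0],[[0,0,0],0,0]]'; 
python3 - <<'E'
from h import *; from p import *
print(np.round(tol(RU),4))
for n in ["side"]:
    f=grab_frame(n); cv2.imwrite(f"pics/{n}4.png",cv2.resize(f[180:380,140:390,::-1],None,fx=3,fy=3))
E
```

```text
time_s: 5.22
tool_pos: [0.5457, 0.3085, 0.1216]
eef_rot: [-3.125, -0.325, 0.001]
force: [-0.3, -0.0, -0.4]
gripper_width: -0.0001
[0.0384 0.0517 0.1216 0.0184]
```

View pics/side4.png

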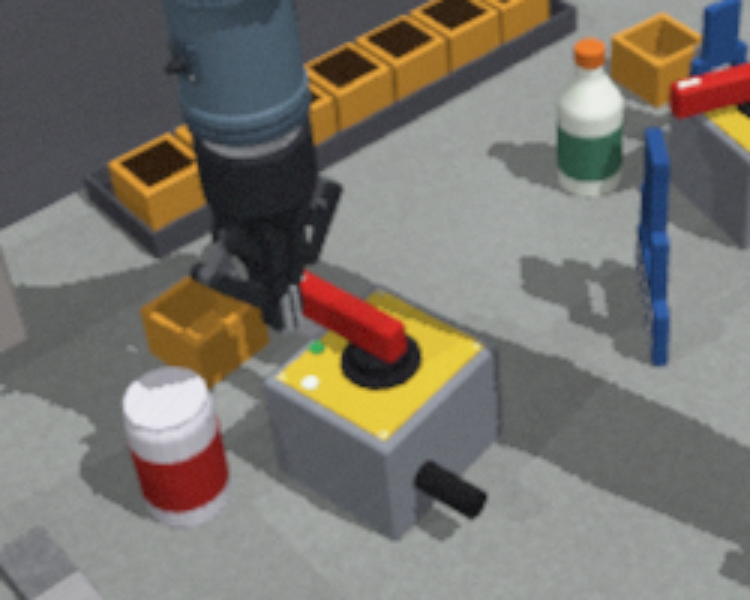

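```bash

python3 - <<'E'
from h import *; from p import *
s=bot.sense()
f=grab_frame("wrist"); cv2.imwrite("pics/w5.png",f[:,:,::-1])
f=grab_frame("scene"); cv2.imwrite("pics/s5.png",cv2.resize(f[150:300,360:560,::-1],None,fx=4,fy=4)[:600])
a=0.189
for th in [0,.3,.6,.9,1.2,1.4]:
  print(th,proj("side",loc(RU,[(.095*np.cos(th),.095*np.sin(th),.145)])), "crop",(proj("side",loc(RU,[(.095*np.cos(th),.095*np.sin(th),.145)]))-[140,180])*3)
E
```

```text
0 [[232.14435048 268.59081075]] crop [[276.43305143 265.77243224]]
0.3 [[224.70628418 276.44598509]] crop [[254.11885255 289.33795528]]
0.6 [[220.5389626  285.41076749]] crop [[241.61688781 316.23230248]]
0.9 [[220.20294393 294.75540513]] crop [[240.60883178 344.2662154 ]]
1.2 [[223.96073286 303.62432537]] crop [[251.88219857 370.87297611]]
1.4 [[228.68956876 308.82400599]] crop [[266.06870629 386.47201797]]
```

View pics/w5.png

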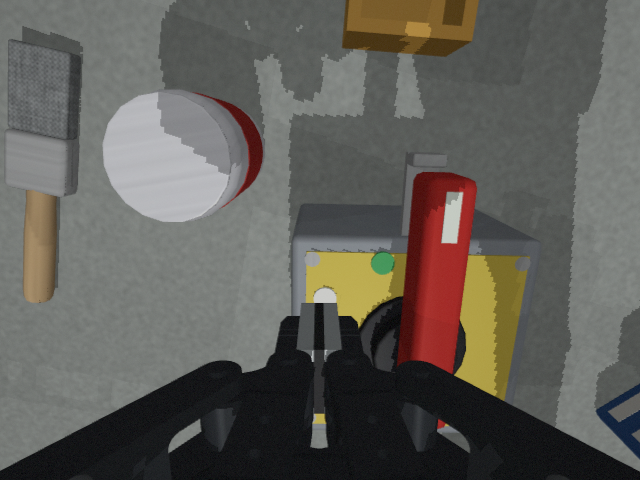

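View pics/s5.png

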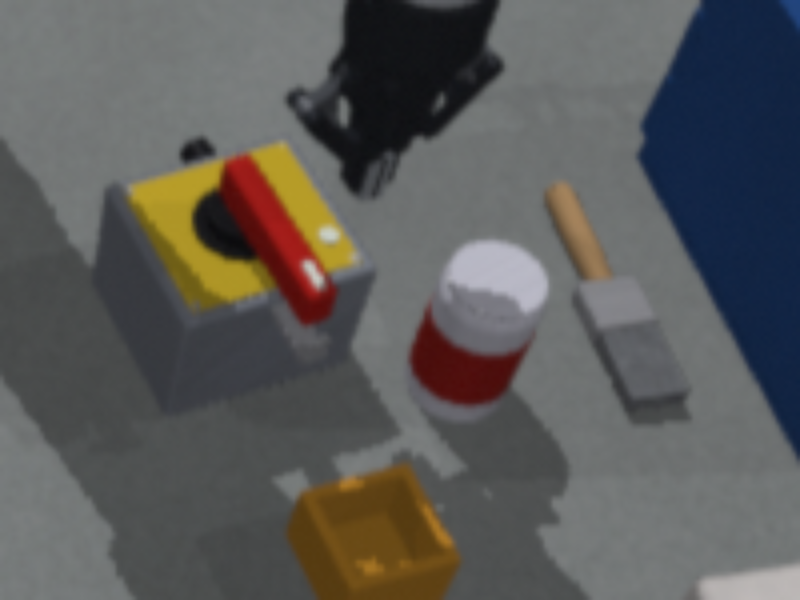

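```bash

python3 - <<'E'
from h import *
s=bot.sense(); t=s['tool_pos']
for dz in (0,.01,.02,.03,.04): 
  q=t+[0,0,dz]; print(dz,proj("scene",q), (proj("scene",q)-[360,150])*4,(proj("side",q)-[140,180])*3)
a=grab_frame("scene")[:,:,::-1]; b=grab_frame("side")[:,:,::-1]
o=np.hstack([cv2.resize(a[170:240,400:470],(400,400),interpolation=2),cv2.resize(b[250:320,200:270],(400,400),interpolation=2)])
cv2.imwrite("pics/t6.png",o); print((proj("scene",t)-[400,170])*400/70,(proj("side",t)-[200,250])*400/70)
E
```

```text
0 [[446.23183932 206.96011924]] [[344.92735727 227.84047695]] [[288.55101773 358.15957827]]
0.01 [[447.08156478 204.27559916]] [[348.32625912 217.10239663]] [[286.86239555 348.30262242]]
0.02 [[447.94358664 201.55223133]] [[351.77434654 206.20892533]] [[285.15433881 338.33222165]]
0.03 [[448.81817374 198.78916637]] [[355.27269498 195.15666547]] [[283.42651005 328.24640613]]
0.04 [[449.70560286 195.98552992]] [[358.82241143 183.9421197 ]] [[281.67856396 318.0431602 ]]
[[264.18193895 211.20068136]] [[206.7638433  282.20872051]]
```

View pics/t6.png

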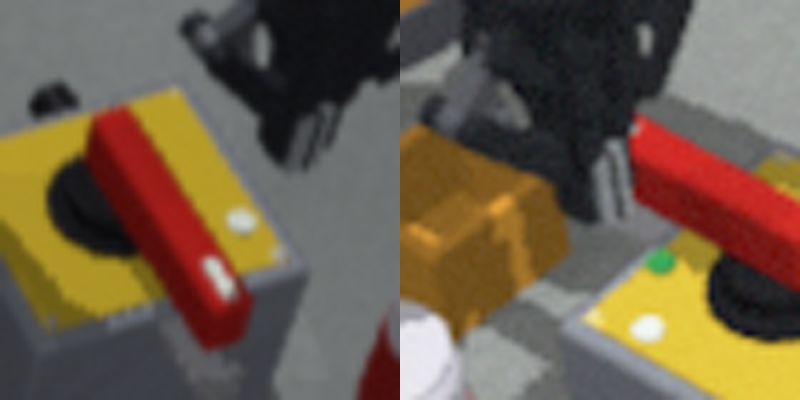

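```bash

python3 - <<'E'
from h import *
s=bot.sense(); t=s['tool_pos']
m=np.r_[451.4,199.2,236.5,288.3]
f=least_squares(lambda q:np.r_[proj("scene",q)[0],proj("side",q)[0]]-m,t)
print(t,f.x,f.fun, s['joint_pos'])
a=grab_frame("wrist")[:,:,::-1]; cv2.imwrite("pics/w7.png",cv2.resize(a[280:480,220:420],(600,600),interpolation=2))
print(wproj(s,[t,t+[0,0,.019]]))
E
```

```text
[0.54760654 0.30713927 0.1215712 ] [0.54812552 0.30691037 0.15339989] [-2.39911043 -0.71386597 -2.2424346   0.34655713] [-0.35068001  0.60542458 -0.33038358  1.6452379   0.2330423   0.92976281
 -2.13271983]
[[318.68328382 291.29477984]
 [318.70426476 308.13880009]]
```

View pics/w7.png

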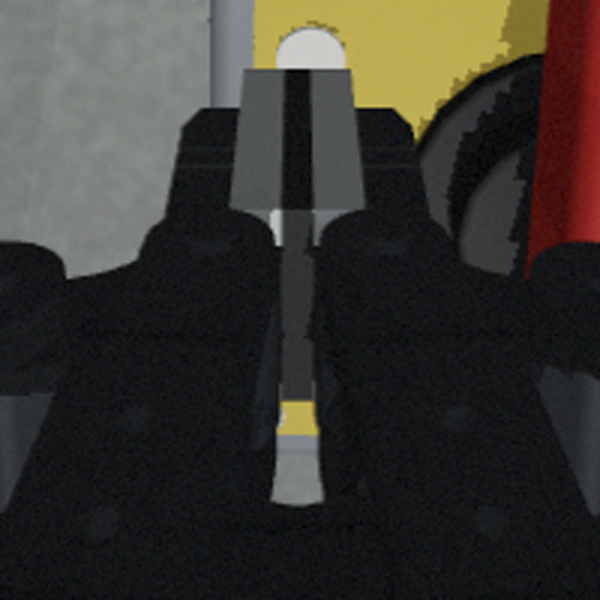

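```bash

python3 - <<'E'
from h import *
s=bot.sense(); t=s['tool_pos']; M=R.from_rotvec(s['eef_rot']).as_matrix()
for dz in (0,.01,.02,.03):
  P=[t+M@[x,y,-dz] for x,y in((.011,0),(.011,.018),(-.011,0))]
  print(dz,((wproj(s,P)-[220,280])*3).round(0).tolist())
# box scale check from view 2 with free z shift
s=np.load("s2.npy",allow_pickle=True).item()
o=lambda l:np.array([(170+u/2.8,90+v/2.8) for u,v in l])
# lever: end at local(.095,±.01,.145), tail (-.02,±.01,.145)
C=[(.06,.065,.1),(.06,-.065,.1),(-.06,.065,.1),(-.06,-.065,.1),(.095,0,.145),(-.02,0,.145)]
m=o([(122,158),(512,163),(137,502),(500,505),(305,34),(308,428)])
def L(p): q=loc(p[:3],C); q[:,2]+=p[3]; return q
f=least_squares(lambda p:(wproj(s,L(p))-m).ravel(),(.527,.25,.2,0)); print(f.x,f.fun.round(1))
# side+scene fit incl z
o1=lambda off,l:[(off[0]+u/4,off[1]+v/4) for u,v in l]
ms=np.array(o1((370,160),[(333,230),(150,280),(245,100),(68,150),(280,240-8)])) 
mi=np.array(o1((170,240),[(238,268),(380,142),(400,360),(545,222)]))
C2=C[:4]
def L2(p): q=loc(p[:3],C2); q[:,2]+=p[3]; return q
f=least_squares(lambda p:np.r_[(proj("scene",L2(p))-ms[:4]).ravel(),(proj("side",L2(p))-mi).ravel()],(.517,.25,.19,0)); print(f.x,f.fun.round(1))
E
```

```text
0 [[296.0, -32.0], [413.0, -32.0], [296.0, 98.0]]
0.01 [[296.0, -10.0], [419.0, -10.0], [296.0, 126.0]]
0.02 [[296.0, 15.0], [426.0, 15.0], [296.0, 158.0]]
0.03 [[296.0, 42.0], [433.0, 43.0], [296.0, 193.0]]
[ 0.51654447  0.25083707  0.18709236 -0.00939815] [-0.7 -1.   0.8 -0.3  0.7 -0.7  0.2  0.3 -0.6  1.2 -0.3  0.3]
[ 0.51643014  0.25050583  0.19616821 -0.00242947] [ 0.4 -0.5 -2.1  2.2 -0.9 -2.2 -2.8 -1.  -3.2  1.  -0.1 -1.3 -1.2  2.1
 -0.1 -0.5]
```

```bash
python3 -m inch '[[[0,0,-3],0,0],[[1.8,4.8,0],0,0],[[1.9,4.9,0],0,0],[[0,0,3],0,0],[[0,0,1.5],0,0],[[0,0,0],0,0]]'; 
python3 - <<'E'
from h import *; from p import *
print(np.round(tol(RU),4), bot.sense()['force'])
a=grab_frame("scene")[:,:,::-1]; b=grab_frame("side")[:,:,::-1]
o=np.hstack([cv2.resize(a[180:250,390:460],(400,400),interpolation=2),cv2.resize(b[240:310,210:280],(400,400),interpolation=2)])
cv2.imwrite("pics/t8.png",o)
E
```

```text
time_s: 6.28
tool_pos: [0.6015, 0.2211, 0.1053]
eef_rot: [3.125, 0.325, -0.005]
force: [0.5, -0.1, -0.2]
gripper_width: 0.0003
[ 0.0768 -0.0446  0.1053  0.0183] [ 0.48059319 -0.08288484 -0.20082424]
```

View pics/t8.png

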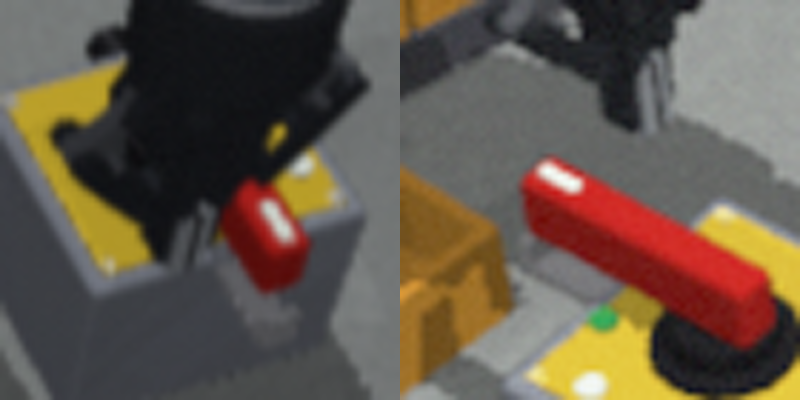

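```bash
python3 -m inch '[[[0,0,1.5],0,0],[[0,-1,0],0,0],[[0,-1,0],0,0],[[0,-1,0],0,0],[[0,0,0],0,0]]'; 
python3 - <<'E'
from h import *; from p import *
print(np.round(tol(RU),4), bot.sense()['force'])
a=grab_frame("scene")[:,:,::-1]; b=grab_frame("side")[:,:,::-1]
o=np.hstack([cv2.resize(a[180:250,390:460],(400,400),interpolation=2),cv2.resize(b[240:310,210:280],(400,400),interpolation=2)])
cv2.imwrite("pics/t9.png",o)
E
```

```text
time_s: 7.0
tool_pos: [0.5969, 0.2513, 0.0919]
eef_rot: [-3.124, -0.325, -0.001]
force: [1.1, 0.0, -0.2]
gripper_width: -0.0003
[ 0.0779 -0.0141  0.0919  0.0183] [ 1.08271948  0.04272289 -0.24968372]
```

View pics/t9.png

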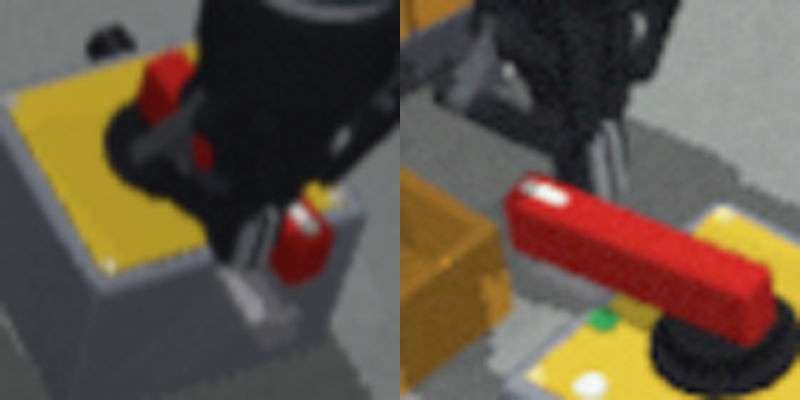

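```bash
python3 -m inch '[[[-0.2,-1.5,0],0,0],[[-0.5,-1.5,0],0,0],[[-0.6,-1.5,0],0,0],[[-1,-1.2,0],0,0],[[-1,-1,0],0,0],[[-1,-0.6,0],0,0],[[0,0,0],0,0]]'; 
python3 - <<'E'
from h import *; from p import *
print(np.round(tol(RU),4), bot.sense()['force'])
a=grab_frame("scene")[:,:,::-1]; b=grab_frame("side")[:,:,::-1]
o=np.hstack([cv2.resize(a[170:250,390:470],(400,400),interpolation=2),cv2.resize(b[260:340,210:290],(400,400),interpolation=2)])
cv2.imwrite("pics/t10.png",o)
E
```

```text
time_s: 7.98
tool_pos: [0.5393, 0.3126, 0.0918]
eef_rot: [3.125, 0.324, 0.0]
force: [0.1, -0.1, -0.6]
gripper_width: -0.0001
[0.0329 0.0569 0.0918 0.0175] [ 0.12879909 -0.11366905 -0.58498836]
```

View pics/t10.png

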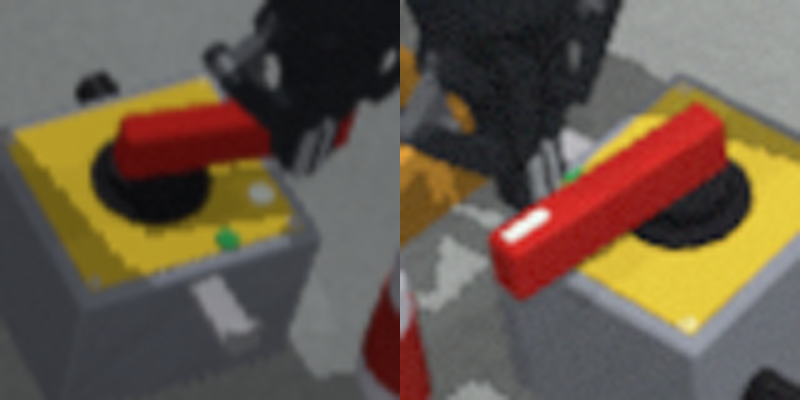

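```bash
python3 -m inch '[[[1,1,-4],0,0],[[0,0,-6],0,0],[[0,0,-6],0,0],[[0,0,-4],0,0.5]]'; python3 - <<'E'
from h import *; from p import *
for s in (np.load("s1.npy",allow_pickle=True).item(),np.load("s2.npy",allow_pickle=True).item(),bot.sense()):
    M=R.from_rotvec(s["eef_rot"]).as_matrix(); print(s['joint_pos'].round(3),np.arctan2(M[1,0],M[0,0]).round(3), s['tool_pos'].round(3))
E
```

```text
time_s: 8.57
tool_pos: [0.5525, 0.3049, 0.2949]
eef_rot: [-3.124, -0.321, -0.004]
force: [1.0, -0.5, -0.3]
gripper_width: 0.017
[ 0.386  0.319 -0.082  1.611  0.027  1.213 -1.382] -0.111 [ 0.53  -0.225  0.299]
[-0.181  0.328 -0.376  1.616  0.126  1.221 -1.95 ] 0.203 [0.525 0.218 0.3  ]
[-0.328  0.445 -0.355  1.46   0.158  1.261 -2.064] 0.205 [0.553 0.305 0.295]
```

```bash
python3 -m inch '[[[-0.7,5.8,0],0,1],[[-0.7,5.8,0],0,1],[[-0.7,5.8,0],0,1],[[-0.7,5.8,0],0,1],[[-0.7,5.8,0],0,1],[[-0.7,5.8,0],0,1],[[-0.7,5.8,0],0,1],[[-0.7,5.8,0],0,1]]' && python3 -m inch '[[[-0.2,5.8,0],-0.17,1],[[0,0,2],-0.17,1],[[0,0,2],-0.17,1],[[0,0,0],-0.17,1],[[0,0,0],-0.17,1],[[0,0,0],-0.17,1],[[0,0,0],-0.14,1],[[0,0,0],0,1]]'; python3 - <<'E'
from h import *; from p import *
s=bot.sense(); np.save("s3.npy",s,allow_pickle=True); f=grab_frame("wrist"); cv2.imwrite("pics/w11.png",f[:,:,::-1])
print(np.round(tol(S),4), s['joint_pos'].round(2))
E
```

```text
time_s: 9.57
tool_pos: [0.5915, -0.1631, 0.2917]
eef_rot: [-3.125, -0.322, -0.0]
force: [0.8, 0.1, 0.3]
gripper_width: 0.0852
time_s: 10.58
tool_pos: [0.6013, -0.2185, 0.2514]
eef_rot: [-2.439, -1.979, 0.0]
force: [-0.1, 0.3, 0.3]
gripper_width: 0.0855
[ 0.08   -0.0081  0.2514  1.5632] [ 0.55  0.5  -0.4   1.49  0.2   1.19 -0.08]
```

View pics/w11.png

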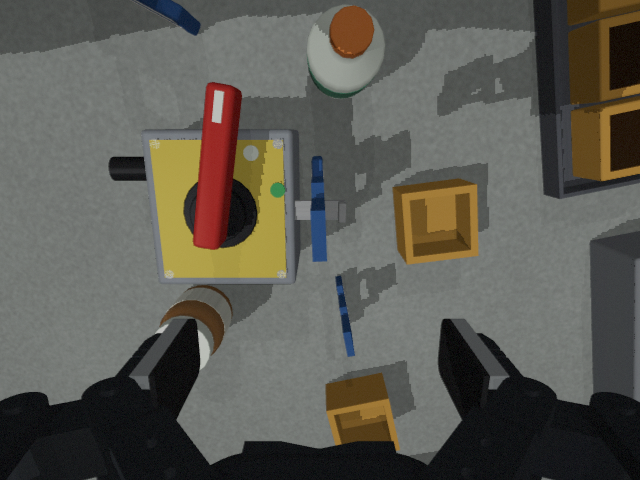

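```bash
python3 - <<'E'
from h import *; from p import *
s=np.load("s3.npy",allow_pickle=True).item()
a=cv2.imread("pics/w11.png"); cv2.imwrite("pics/w11c.png",cv2.resize(a[140:280,270:370],None,fx=4.2,fy=4.2,interpolation=2))
for l in (.078,.080):
  for dy in (0,-.006):
    P=loc(S,[(l-.005,dy+.018,.16),(l+.005,dy+.018,.16),(l-.005,dy-.018,.16),(l+.005,dy-.018,.16),(l,dy+.045,.045),(l,dy-.045,.045),(.102,0,.107),(.06,.008,.095),(.06,.065,.1),(.06,-.065,.1)])
    print(l,dy,((wproj(s,P)-[270,140])*4.2).round(0).tolist())
E
```

```text
0.078 0 [[155.0, 262.0], [217.0, 262.0], [158.0, 479.0], [218.0, 479.0], [190.0, 51.0], [193.0, 446.0], [315.0, 308.0], [99.0, 257.0], [90.0, -44.0], [105.0, 612.0]]
0.078 -0.006 [[155.0, 300.0], [218.0, 299.0], [158.0, 513.0], [218.0, 513.0], [191.0, 79.0], [193.0, 471.0], [315.0, 308.0], [99.0, 257.0], [90.0, -44.0], [105.0, 612.0]]
0.08 0 [[167.0, 262.0], [230.0, 262.0], [170.0, 479.0], [230.0, 479.0], [200.0, 51.0], [202.0, 446.0], [315.0, 308.0], [99.0, 257.0], [90.0, -44.0], [105.0, 612.0]]
0.08 -0.006 [[168.0, 300.0], [230.0, 299.0], [170.0, 513.0], [230.0, 513.0], [200.0, 79.0], [202.0, 471.0], [315.0, 308.0], [99.0, 257.0], [90.0, -44.0], [105.0, 612.0]]
```

View pics/w11c.png

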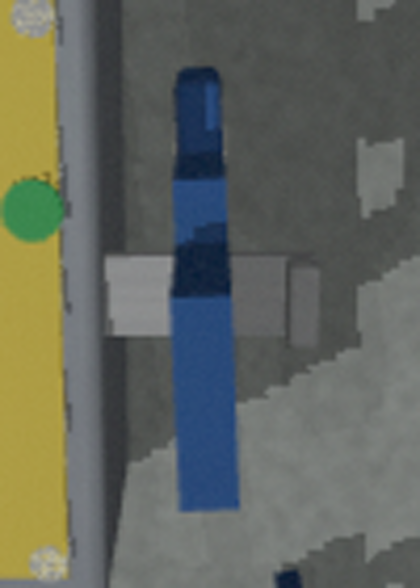

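```bash
python3 -m inch '[[[0.2,0,0],0,0.6],[[0,0,4],0,0.6],[[0,0,4],0,0.6],[[0,0,4],0,0.6],[[0,0,2.5],0,0.6],[[0,0,1.8],0,0.6],[[0,0,0],0,0.6]]'; python3 - <<'E'
from h import *; from p import *
s=bot.sense(); np.save("s4.npy",s,allow_pickle=True); f=grab_frame("wrist"); cv2.imwrite("pics/w12.png",f[:,:,::-1])
print(np.round(tol(S),4))
a=grab_frame("scene")[:,:,::-1]; b=grab_frame("side")[:,:,::-1]
o=np.hstack([cv2.resize(a[210:310,190:290],(400,400),interpolation=2),cv2.resize(b[140:240,330:430],(400,400),interpolation=2)])
cv2.imwrite("pics/t12.png",o)
E
```

```text
time_s: 11.5
tool_pos: [0.6013, -0.2157, 0.0876]
eef_rot: [-2.436, -1.981, 0.002]
force: [-0.5, -0.2, 0.8]
gripper_width: 0.0515
[ 0.0804 -0.0055  0.0888  1.5665]
```

View pics/w12.png

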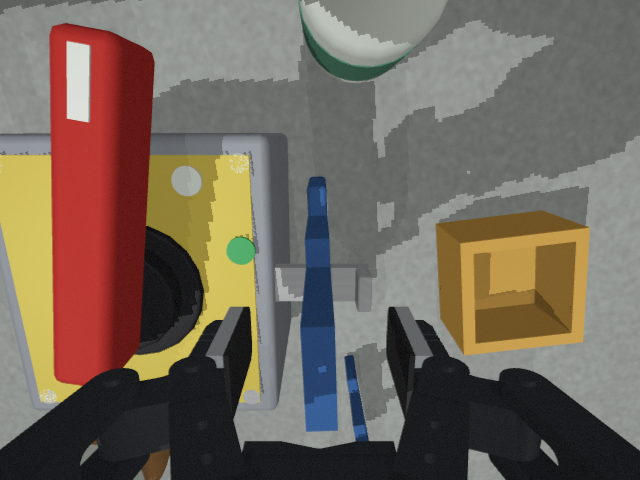

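View pics/t12.png

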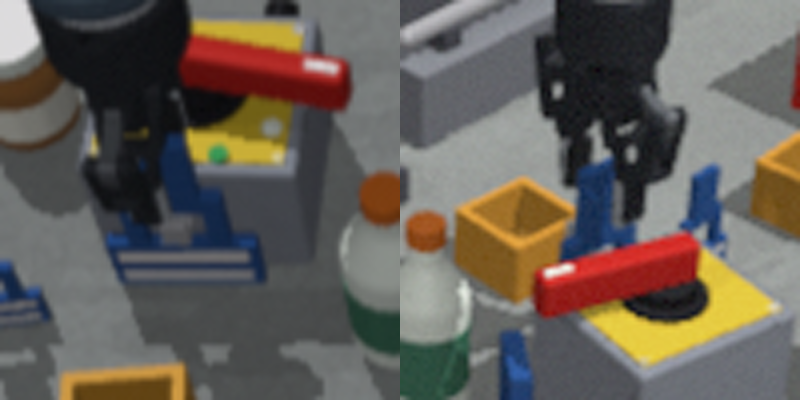

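```bash
python3 - <<'E'
from h import *; from p import *
s=np.load("s4.npy",allow_pickle=True).item()
P=loc(S,[(.11,-.0055,.126),(.11,-.0165,.126),(.11,.0055,.126),(.05,-.0055,.126),(.08,-.006,.16),(.08,-.024,.16),(.08,.012,.16)])
print(((proj("scene",P)-[190,210])*4).round(0).tolist());print(((proj("side",P)-[330,140])*4+[400,0]).round(0).tolist());print(wproj(s,P).round(0).tolist())
E
```

```text
[[148.0, 221.0], [129.0, 221.0], [168.0, 222.0], [165.0, 133.0], [145.0, 142.0], [113.0, 141.0], [178.0, 143.0]]
[[571.0, 187.0], [584.0, 182.0], [558.0, 191.0], [624.0, 227.0], [600.0, 165.0], [622.0, 157.0], [579.0, 173.0]]
[[397.0, 328.0], [395.0, 354.0], [398.0, 301.0], [239.0, 329.0], [318.0, 383.0], [318.0, 432.0], [317.0, 328.0]]
```

```bash
python3 -m inch '[[[0,0,0],0,0],[[0,0,0],0,0],[[0,0,0],0,0],[[0,0,0],0,0],[[0,0,0],0,0]]'; python3 -m inch '[[[0,0,-0.5],0,0],[[0,0,-0.5],0,0],[[0,0,-0.5],0,0],[[0,0,-0.5],0,0],[[0,0,0],0,0]]'; python3 - <<'E'
from h import *; from p import *
s=bot.sense(); np.save("s5.npy",s,allow_pickle=True); f=grab_frame("wrist"); cv2.imwrite("pics/w13.png",f[:,:,::-1])
print(np.round(tol(S),4))
a=grab_frame("scene")[:,:,::-1]; b=grab_frame("side")[:,:,::-1]
o=np.hstack([cv2.resize(a[210:310,190:290],(400,400),interpolation=2),cv2.resize(b[140:240,330:430],(400,400),interpolation=2)])
cv2.imwrite("pics/t13.png",o)
E
```

```text
time_s: 12.28
tool_pos: [0.6022, -0.2163, 0.0892]
eef_rot: [2.437, 1.982, 0.0]
force: [-1.2, 0.3, 6.5]
gripper_width: 0.0093
time_s: 12.9
tool_pos: [0.6024, -0.2162, 0.1091]
eef_rot: [2.437, 1.982, 0.001]
force: [0.1, 0.2, -2.0]
gripper_width: 0.0092
[ 0.0803 -0.0057  0.1088  1.5668]
```

View pics/w13.png

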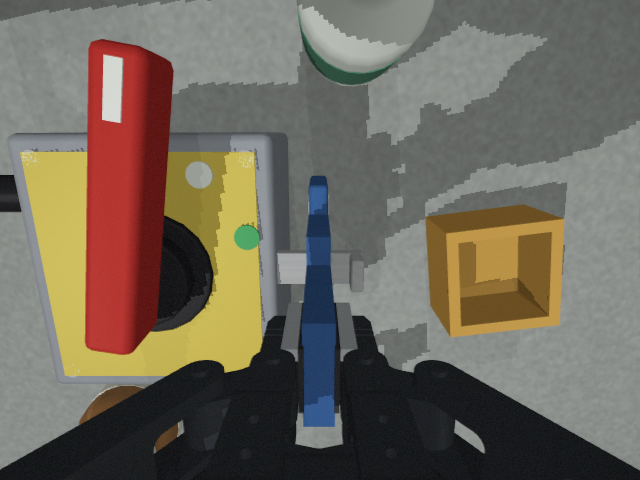

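View pics/t13.png

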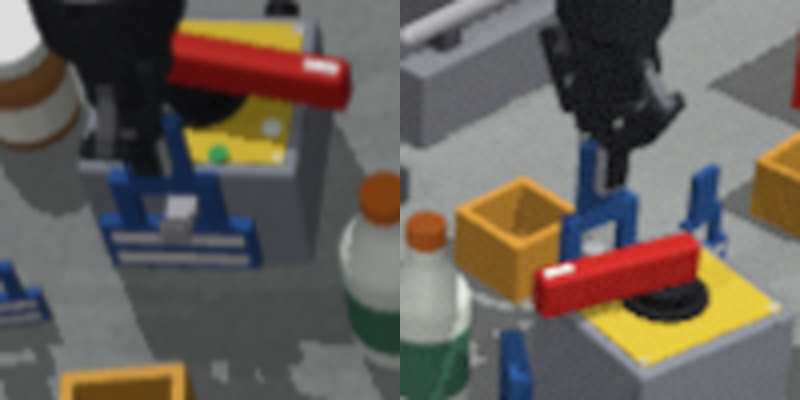

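```bash
python3 -m inch '[[[0,1,0],0,0],[[0,1.2,0],0,0],[[0,1.2,0],0,0],[[0,0.6,0],0,0],[[0,0,0],0,0],[[0,0,-2],0,0],[[0,0,-4],0,0],[[0,0,-4],0,0]]'; python3 -m inch '[[[0,0,-4],0,0],[[0,0,0],0,0]]'; python3 - <<'E'
from h import *; from p import *
s=bot.sense(); f=grab_frame("side"); cv2.imwrite("pics/side14.png",f[:,:,::-1])
print(np.round(tol(S),4),np.round(tol(RU),4)); M=R.from_rotvec(s["eef_rot"]).as_matrix(); print(M.round(3))
t=loc(RU,[(.135,0,.13)])[0]; print(t, M.T@(t-s['tool_pos']))
E
```

```text
time_s: 14.05
tool_pos: [0.641, -0.2242, 0.2112]
eef_rot: [2.436, 1.982, 0.001]
force: [-0.2, -0.4, -1.8]
gripper_width: 0.0092
time_s: 14.3
tool_pos: [0.6436, -0.2247, 0.2545]
eef_rot: [2.432, 1.978, 0.008]
force: [0.1, 0.4, -1.5]
gripper_width: 0.0092
[ 0.1211 -0.0058  0.2515  1.5667] [ 0.0329 -0.4898  0.2515  1.1767]
[[ 0.204  0.979  0.008]
 [ 0.979 -0.204 -0.003]
 [-0.001  0.009 -1.   ]]
[0.650296   0.27586337 0.13      ] [ 0.49149252 -0.09645063  0.12324233]
```

View pics/side14.png

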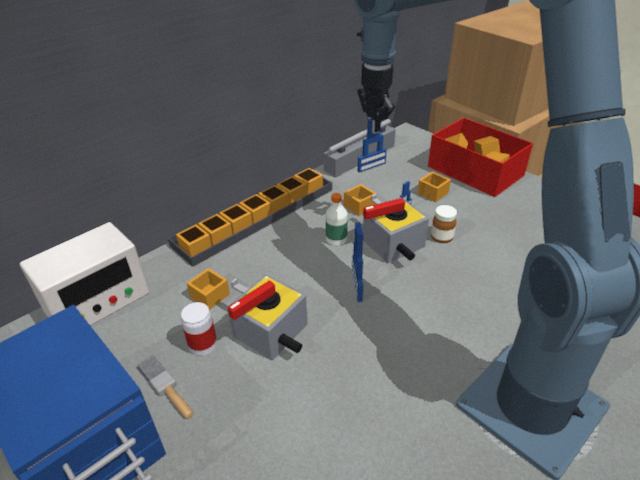

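```bash
python3 -m inch '[[[4,-0.9,-1],0,0],[[5.4,-1.1,0],0,0],[[5.4,-1.1,0],0,0],[[5.4,-1.2,0],0,0],[[5.4,-1.2,0],0,0],[[5.4,-1.2,0],0,0],[[5.4,-1.2,0],0,0],[[5.4,-1.2,0],0,0]]' && python3 -m inch '[[[5,-1.1,0],0,0],[[2,-0.2,0],0,0],[[0,0,0],-0.13,0],[[0,0,0],-0.13,0],[[0,0,0],-0.13,0],[[0,0,0],0,0],[[0,0,0],0,0]]'; python3 - <<'E'
from h import *; from p import *
s=bot.sense(); np.save("s6.npy",s,allow_pickle=True)
print(np.round(tol(RU),4),s['force'])
f=grab_frame("wrist"); cv2.imwrite("pics/w15.png",f[:,:,::-1])
print(wproj(s,loc(RU,[(.102,0,.107),(.078,0,.095),(.06,.065,.1),(.06,-.065,.1)])).round(0).tolist())
E
```

```text
time_s: 15.35
tool_pos: [0.6361, 0.2046, 0.2575]
eef_rot: [-2.437, -1.982, 0.004]
force: [1.7, 0.2, -2.7]
gripper_width: 0.0093
time_s: 16.23
tool_pos: [0.6386, 0.2739, 0.2581]
eef_rot: [-2.01, -2.414, 0.002]
force: [-0.7, 0.3, -2.6]
gripper_width: 0.0094
[1.2320e-01 3.0000e-04 2.5810e-01 1.5637e+00] [-0.72946636  0.33193907 -2.64187697]
[[292.0, 222.0], [265.0, 219.0], [238.0, 140.0], [247.0, 292.0]]
```

View pics/w15.png

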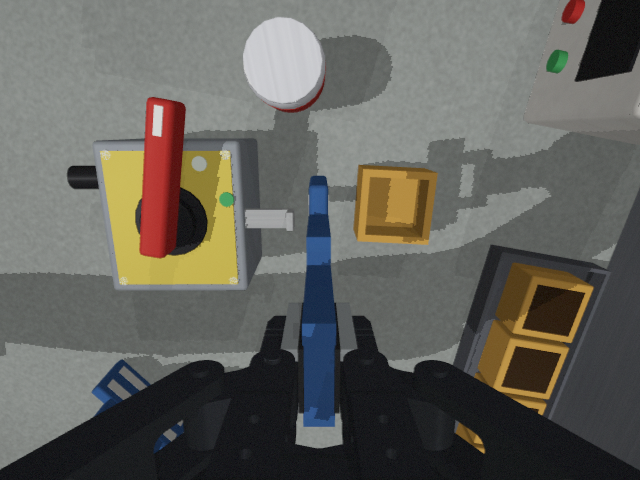

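```bash
python3 -m inch '[[[0,0,4],0,0],[[0,0,4],0,0],[[0,0,4],0,0],[[0,0,2],0,0],[[0,0,0.9],0,0],[[0,0,0],0,0]]'; python3 - <<'E'
from h import *; from p import *
s=bot.sense(); np.save("s6.npy",s,allow_pickle=True)
print(np.round(tol(RU),4),s['force'])
f=grab_frame("wrist")[:,:,::-1]
a=grab_frame("scene")[:,:,::-1]; b=grab_frame("side")[:,:,::-1]
o=np.hstack([cv2.resize(a[190:290,390:490],(400,400),interpolation=2),cv2.resize(b[240:320,190:270],(400,400),interpolation=2)])
cv2.imwrite("pics/t16.png",o); cv2.imwrite("pics/w16.png",f)
E
```

```text
time_s: 17.02
tool_pos: [0.6391, 0.275, 0.1102]
eef_rot: [2.007, 2.417, 0.001]
force: [1.1, -0.2, -1.1]
gripper_width: 0.0093
[1.2390e-01 1.3000e-03 1.1020e-01 1.5665e+00] [ 1.10972653 -0.23389842 -1.06993998]
```

View pics/t16.png

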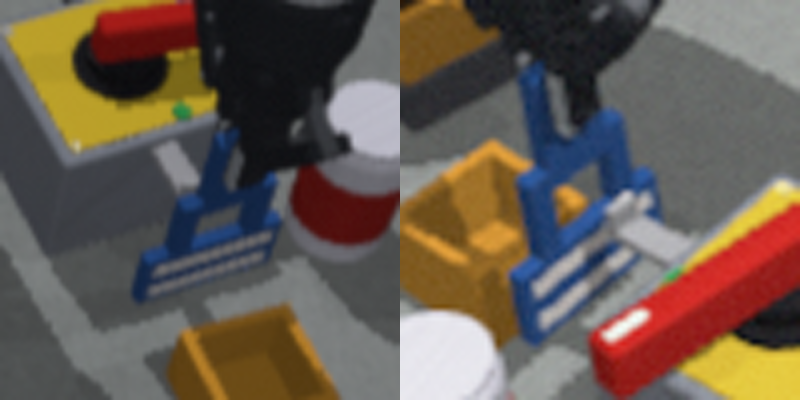

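View pics/w16.png

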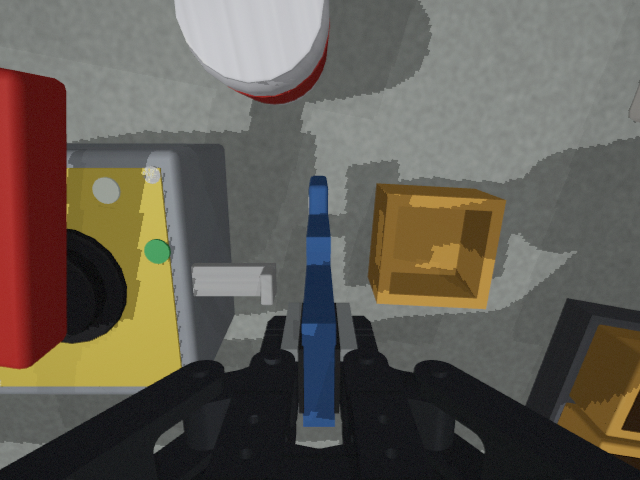

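```bash
python3 -m inch '[[[0,-1,0],0,0],[[0,-1.2,0],0,0],[[0,-1.2,0],0,0],[[0,-1.1,0],0,0],[[0,0,0],0,0]]'; python3 - <<'E'
from h import *; from p import *
s=bot.sense(); np.save("s7.npy",s,allow_pickle=True)
print(np.round(tol(RU),4),s['force'])
a=grab_frame("scene")[:,:,::-1]; b=grab_frame("side")[:,:,::-1]
o=np.hstack([cv2.resize(a[190:290,390:490],(400,400),interpolation=2),cv2.resize(b[240:320,190:270],(400,400),interpolation=2)])
cv2.imwrite("pics/t17.png",o)
E
```

```text
time_s: 17.8
tool_pos: [0.5935, 0.2664, 0.1097]
eef_rot: [-2.006, -2.418, 0.001]
force: [-0.1, 1.0, -2.4]
gripper_width: 0.0093
[7.7400e-02 1.3000e-03 1.0970e-01 1.5676e+00] [-0.06284318  0.96511941 -2.36591461]
```

View pics/t17.png

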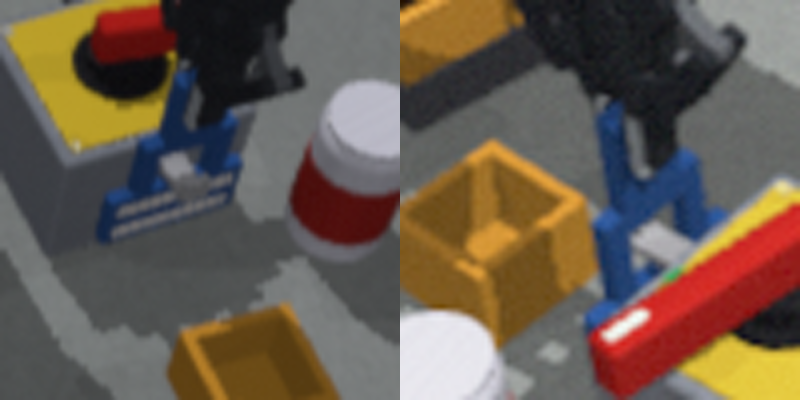

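```bash
python3 -m inch '[[[0,0,0.7],0,0],[[0,0,0.7],0,0],[[0,0,0.5],0,0],[[0,0,0],0,0]]'
```

```text
time_s: 18.4
tool_pos: [0.5943, 0.2664, 0.09]
eef_rot: [-2.006, -2.417, 0.001]
force: [0.5, -0.6, -0.9]
gripper_width: 0.0091
```

```bash
python3 -m inch '[[[0,0,0.1],0,0],[[0,0,0],0,0]]'; python3 - <<'E'
from h import *; from p import *
s=bot.sense(); print(np.round(tol(RU),4),s['force'])
a=grab_frame("scene")[:,:,::-1]; b=grab_frame("side")[:,:,::-1]
o=np.hstack([cv2.resize(a[190:290,390:490],(400,400),interpolation=2),cv2.resize(b[240:320,190:270],(400,400),interpolation=2)])
cv2.imwrite("pics/t18.png",o)
E
```

```text
time_s: 18.65
tool_pos: [0.5945, 0.2664, 0.0896]
eef_rot: [2.007, 2.417, -0.0]
force: [0.2, 0.8, -2.1]
gripper_width: 0.0092
[7.8400e-02 1.2000e-03 8.9600e-02 1.5668e+00] [ 0.17729624  0.83259596 -2.07317886]
```

View pics/t18.png

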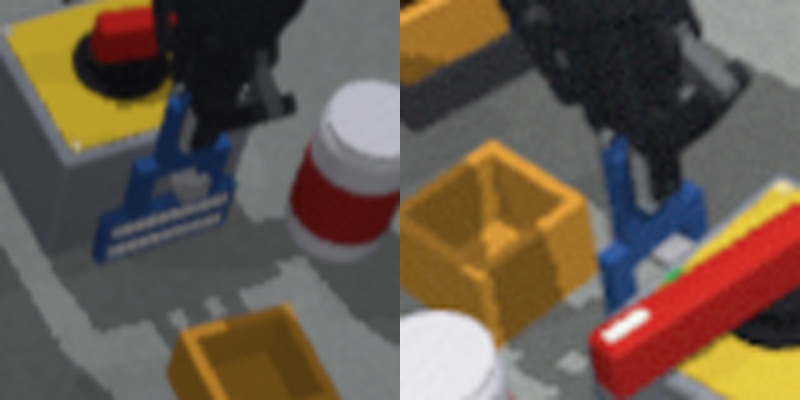

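```bash
python3 -m inch '[[[0,0,0.1],0,0],[[0,0,0.1],0,0],[[0,0,0],0,0]]';python3 -m inch '[[[0,0,0.1],0,0],[[0,0,0],0,0]]';
```

```text
time_s: 19.12
tool_pos: [0.5947, 0.2666, 0.0892]
eef_rot: [2.006, 2.416, 0.001]
force: [-3.3, -1.2, 10.8]
gripper_width: 0.0089
time_s: 19.38
tool_pos: [0.5948, 0.2667, 0.0892]
eef_rot: [2.006, 2.416, 0.001]
force: [-5.5, -3.1, 15.8]
gripper_width: 0.0094
```

```bash
python3 -m inch '[[[0,0,-0.2],0,0],[[0,0,0],0,0]]';python3 -m inch '[[[0,0,0],0,0.3],[[0,0,0],0,0.5],[[0,0,0],0,0.5],[[0,0,0],0,0.5]]'; python3 - <<'E'
from h import *; from p import *
s=bot.sense(); print(np.round(tol(RU),4),s['force'])
a=grab_frame("scene")[:,:,::-1]; b=grab_frame("side")[:,:,::-1]
o=np.hstack([cv2.resize(a[190:290,390:490],(400,400),interpolation=2),cv2.resize(b[240:320,190:270],(400,400),interpolation=2)])
cv2.imwrite("pics/t19.png",o)
E
```

```text
time_s: 19.62
tool_pos: [0.5948, 0.2667, 0.0892]
eef_rot: [2.006, 2.417, 0.001]
force: [-2.9, -0.8, 5.1]
gripper_width: 0.0092
time_s: 20.12
tool_pos: [0.5944, 0.2664, 0.0884]
eef_rot: [-2.007, -2.417, 0.0]
force: [0.0, -0.4, -1.0]
gripper_width: 0.0428
[7.8300e-02 1.2000e-03 8.8400e-02 1.5669e+00] [ 0.00162704 -0.43021853 -1.01089348]
```

View pics/t19.png

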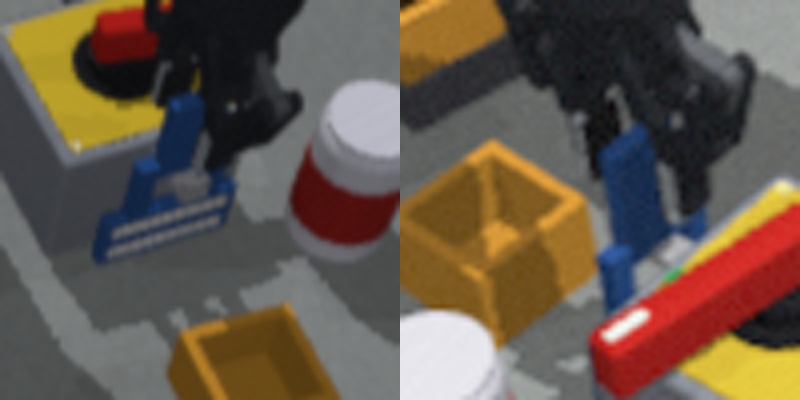

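```bash
python3 -m inch '[[[0,0,-2],0,0.5],[[0,0,-4],0,0.5],[[0,0,-5],0,0.5],[[0,0,-5],0,0.5],[[0,0,0],0,0]]' && python3 -m inch '[[[-5,-2.1,0],0,0],[[-5,-2.1,0],0,0],[[-5,-2.1,0],0,0],[[-5,-2.1,0],0,0],[[-5,-2.1,0],0,0],[[-5,-2.2,0],0,0],[[-5,-2.2,0],0,0],[[0,0,0],0.13,0]]' && python3 -m inch '[[[0,0,0],0.13,0],[[0,0,0],0.13,0],[[0,0,0],0,0],[[0,0,0],0,0]]'; python3 - <<'E'
from h import *; from p import *
s=bot.sense(); print(np.round(tol(S),4),s['force'])
a=grab_frame("scene")[:,:,::-1]; cv2.imwrite("pics/s20.png",cv2.resize(a[150:350,150:500],None,fx=2.2,fy=2.2))
f=grab_frame("wrist")[:,:,::-1]; cv2.imwrite("pics/w20.png",f)
E
```

```text
time_s: 20.85
tool_pos: [0.5969, 0.2685, 0.2551]
eef_rot: [2.004, 2.414, 0.015]
force: [-0.1, -0.4, -1.4]
gripper_width: 0.0257
time_s: 21.85
tool_pos: [0.5106, -0.1108, 0.2484]
eef_rot: [2.172, 2.269, -0.004]
force: [0.3, 0.6, 0.0]
gripper_width: -0.0
time_s: 22.35
tool_pos: [0.5122, -0.1049, 0.2486]
eef_rot: [-2.434, -1.986, 0.0]
force: [-0.7, -0.1, 0.1]
gripper_width: -0.0002
[-0.03    0.0854  0.2486  1.5696] [-0.7410457  -0.07697586  0.13529772]
```

View pics/s20.png

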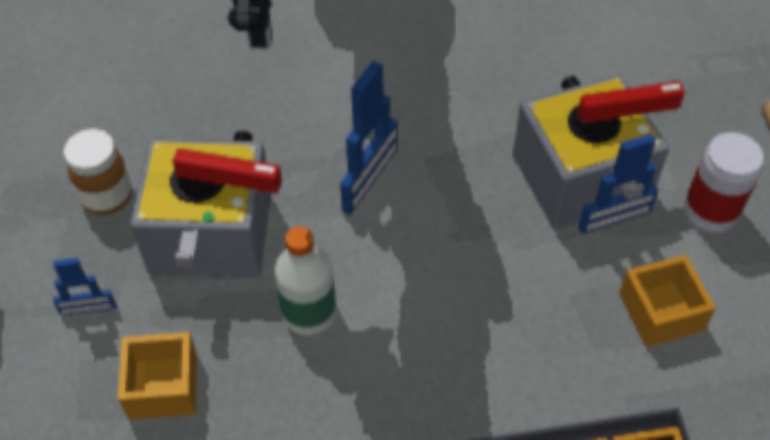

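View pics/w20.png

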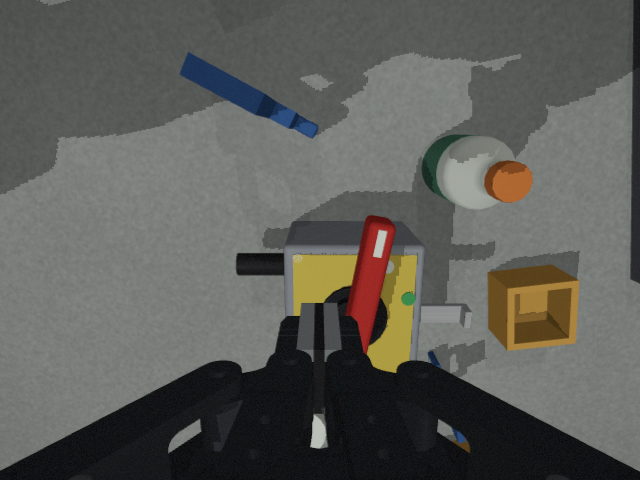

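```bash
python3 -m inch '[[[0,0,4],0,0],[[0,0,4],0,0],[[0,0,4],0,0],[[0,0,2.5],0,0],[[0,0,1.2],0,0],[[0,0,0],0,0]]' && python3 -m inch '[[[-0.3,2.2,0],0,0],[[-0.1,1.4,0],0,0],[[-0.3,1.4,0],0,0],[[-0.5,1.4,0],0,0],[[-0.7,1.2,0],0,0],[[-0.9,1.1,0],0,0],[[-1,0.9,0],0,0],[[-1.2,0.7,0],0,0]]'  ; python3 - <<'E'
from h import *; from p import *
s=bot.sense(); print(np.round(tol(S),4),s['force'])
a=grab_frame("scene")[:,:,::-1]; b=grab_frame("side")[:,:,::-1]
o=np.hstack([cv2.resize(a[190:290,190:290],(400,400),interpolation=2),cv2.resize(b[160:260,330:430],(400,400),interpolation=2)])
cv2.imwrite("pics/t21.png",o)
E
```

```text
time_s: 23.2
tool_pos: [0.5122, -0.1049, 0.0914]
eef_rot: [-2.436, -1.983, 0.001]
force: [-0.2, -1.0, 0.8]
gripper_width: -0.0
time_s: 24.2
tool_pos: [0.6036, -0.176, 0.0917]
eef_rot: [2.437, 1.982, 0.0]
force: [0.2, -0.6, 0.3]
gripper_width: -0.0006
[0.0738 0.0339 0.0917 1.5667] [ 0.19672471 -0.6389521   0.29956991]
```

View pics/t21.png

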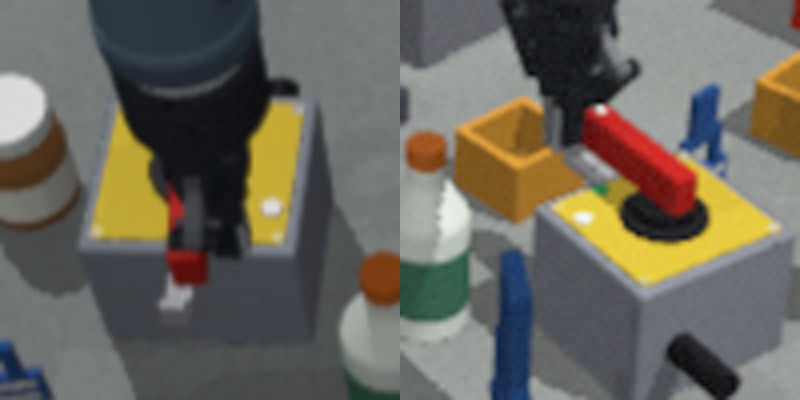

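```bash
python3 -m inch '[[[1,0,0],0,0],[[0.5,0,-4],0,0],[[0,0,-6],0,0],[[0,0,-6],0,0],[[-4,-4,-2],0,0],[[-4,-4,0],0,0],[[0,0,0],0,0],[[0,0,0],0,0]]'  ; python3 - <<'E'
from h import *; from p import *
s=bot.sense(); print(np.round(tol(S),4),s['force'])
a=grab_frame("scene")[:,:,::-1]; b=grab_frame("side")[:,:,::-1]
th=0
print("lever-on end pred scene crop",((proj("scene",loc(S,[(.095,0,.145),(-.02,0,.145)]))-[160,170])*2).round(), "side",((proj("side",loc(S,[(.095,0,.145),(-.02,0,.145)]))-[190,150])*2.4).round())
c=[.095*np.cos(1.396),.095*np.sin(1.396),.145]
print("running off end", ((proj("scene",loc(RU,[c,(.078,0,.16)]))-[160,170])*2).round(),((proj("side",loc(RU,[c,(.078,0,.16)]))-[190,150])*2.4).round())
cv2.imwrite("pics/s22.png",cv2.resize(a[170:350,160:540],None,fx=2,fy=2,interpolation=2)); cv2.imwrite("pics/i22.png",cv2.resize(b[150:390,160:480],None,fx=2.4,fy=2.4,interpolation=2))
E
```

```text
time_s: 25.3
tool_pos: [0.512, -0.2207, 0.2717]
eef_rot: [-2.436, -1.984, -0.001]
force: [0.3, 0.6, 0.0]
gripper_width: -0.0002
[-0.0071 -0.0282  0.2717  1.5683] [0.2831225  0.64006227 0.00610368]
lever-on end pred scene crop [[138. 170.]
 [153.  88.]] side [[443.  81.]
 [507. 130.]]
running off end [[599.  38.]
 [556.  88.]] [[ 93. 381.]
 [113. 280.]]
```

View pics/s22.png

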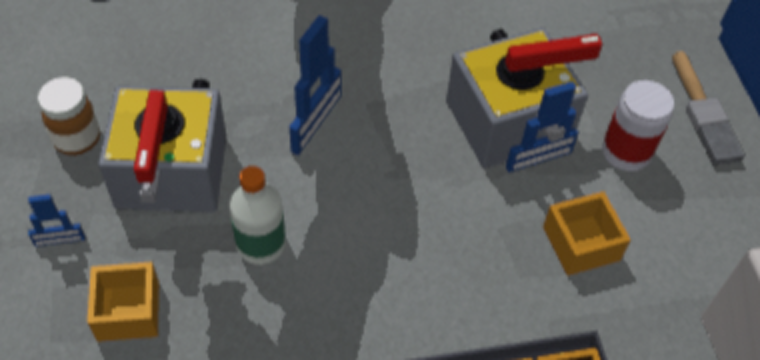

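View pics/i22.png

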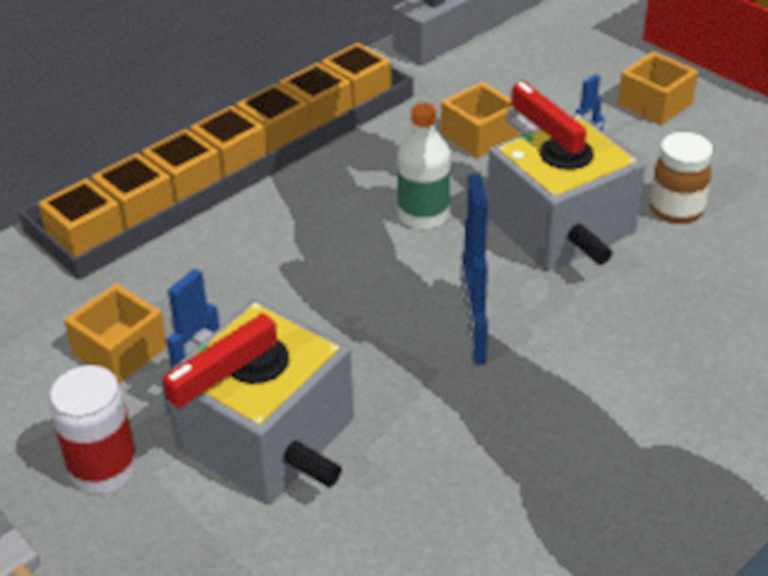

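```bash
python3 - <<'E'
from h import *; from p import *
s=bot.sense()
f=grab_frame("wrist")[:,:,::-1]; cv2.imwrite("pics/w23.png",f)
for th in (0,.1): print(wproj(s,loc(S,[(.095*np.cos(th),.095*np.sin(th),.145),(-.02*np.cos(th),-.02*np.sin(th),.145)])).round())
E
```

```text
[[453. 193.]
 [300. 193.]]
[[453. 180.]
 [300. 195.]]
```

View pics/w23.png

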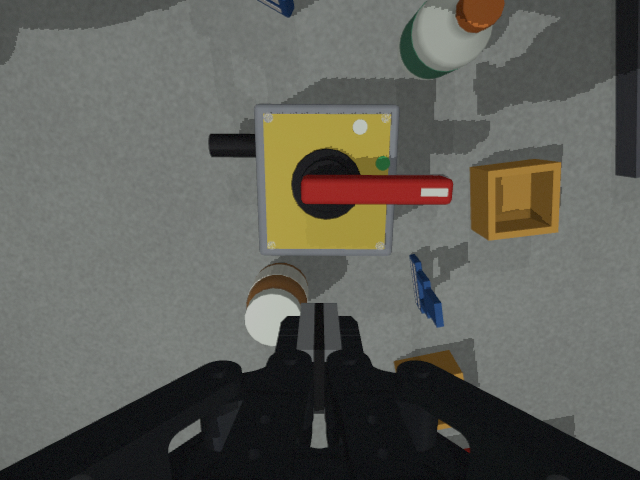

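```bash
python3 - <<'E'
from station import bot
print(bot.finish_job())
E
```

```text
the job is handed in; nothing more can be done
None
```

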